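# Push the spent-cell rack through the gated recycling chute

## Task

Push the orange rack of spent cells along the steel chute until all of it is beyond the red gate, on its way to the white bin. Press the yellow pedal down with one fingertip to swing the gate open, keep it held clear while the other finger pushes the rack from behind, and let the gate fall shut only once the whole rack is past. Only push the rack, never lift it or jam it against the gate, leave the other things where they stand, and finish with the hand clear.

Things in the scene. Friction and masses are not known exactly. Their poses are not given: they have to be found in the camera images.
- chute: Fixed steel chute with white lidded bin. Origin on the ledge under mid-lane at the gate; x = push direction (to the bin), y = towards the pedal, z up. Lane floor 70 mm up, level x -190 to +60, then 15 deg down to the bin mouth. Bin x 190 to 370, y +-85, 220 high. Lane 50 wide (y +-25) between 3 mm walls rising 14 mm above its floor; open above and at x -190.
- gate_line (a point): Point on the lane floor, mid-lane, in the plane of the red flap: 70 mm above the chute's origin, with the chute's axes.
- gate: Gate: yellow pedal plate, 215 (along chute x, -170 to +45) x 70 x 3 mm, one piece with a red flap; origin on the hinge, which runs along chute x at chute y 48, z 74; axes as the chute's when shut. Plate lies 8 to 78 mm from the hinge on the +y side. Shut: slopes up and outwards at 0.75 rad. At gate 0.75 it is level, its top 5.5 mm above the lane floor, so both fingertips are then at one height.
- pedal_mid (a point): Middle of the pedal plate (chute x -62.5, 43 mm from the hinge); moves with it. The pedal may be pressed anywhere along its length and a finger can slide along it in x. Free air beneath. A spring returns it: about 4 to 5 N to hold it down 43 mm from the hinge, more nearer to it.
- flap_mid (a point): Middle of the red flap, 6 thick (chute x +-3) x 18 x 18 mm, on a strut from the hinge. Shut, it blocks the lane at chute y 5.5 to 23.5, 8 to 26 mm above its floor; the rack cannot push it open. Opening, it swings up and to the pedal side: open it stays at chute y above 14, under 50 mm above the lane floor, so a finger in the lane at y below 5 mm passes it.
- gate_angle (a joint): Gate angle in rad: 0 shut (spring keeps it there), grows as the pedal is pressed, end stop at 0.85. The rack passes clear under the flap from about 0.55.
- rack: Loose orange plastic rack with eight steel button cells set in its top, 70 long (x) x 44 wide (y) x 18 high, about 150 g (105 to 210 g), lying in the lane in front of the gate with its x along the chute's x. Origin at the centre of its underside.
- rack_c (a point): Centre of the rack (9 mm above its underside, 35 mm from either end).
- tin: Bystander: round open steel sorting tin, 72 across, 42 high mm, on on the ledge; origin at the centre of its underside. Leave alone.
- jar: Bystander: green glass battery jar with steel cap, 60 across, 85 high mm, on on the ledge; origin at the centre of its underside. Leave alone.
- case: Bystander: round grey hearing-aid case, 64 across, 28 high mm, on on the ledge; origin at the centre of its underside. Leave alone.
- gauge: Bystander: clear acrylic sizing gauge lying flat, 100 x 35 x 6 mm, on on the ledge; origin at the centre of its underside. Leave alone.
- dock: Bystander: cracked blue plastic charging dock, 110 x 150 x 60 mm, on on the ledge; origin at the centre of its underside. Leave alone.
- wipe_bottle: Bystander: white bottle with blue label, 54 across, 110 high mm, on on the ledge; origin at the centre of its underside. Leave alone.
Not all that is in view belongs to the job. Of the things that look like the rack, the smallest one is meant.

How it is judged (in metres and radians):
On the way, in this order (a step that is already met when the one before it is completed fails the run):
1. a finger on the pedal holds the gate open while the rack is still in front of it (contact force between the fingers and gate above 0.3 N and value of joint gate_angle above 0.5 rad and x of rack_c in the frame of chute below -0.033 m), for 0.2 s.
2. the rack is half-way past the gate, which a finger holds open (contact force between the fingers and gate above 0.3 N and value of joint gate_angle above 0.5 rad and x of rack_c in the frame of chute between -0.01 and 0.03 m), for 0.05 s.
3. the whole rack is past the gate, which a finger still holds open (contact force between the fingers and gate above 0.3 N and value of joint gate_angle above 0.5 rad and x of rack_c in the frame of chute above 0.037 m), for 0.05 s.
At the end, for the whole second after the job is handed in: The whole rack is beyond the gate (centre more than 37 mm past it), in the chute or the bin, upright to 0.5 rad and at rest, and the gate is shut (below 0.06 rad) (x of rack_c in the frame of chute between 0.037 and 0.36 m and y of rack_c in the frame of chute between -0.075 and 0.075 m and value of joint gate_angle below 0.06 rad and linear speed of rack below 0.02 m/s and angle between rack's own z axis and vertical below 0.5 rad); the robot touches nothing.
It fails at once if the rack is lifted (more than 12 mm off the lane floor) (z of rack_c in the frame of chute above 0.091 m).
It fails at once if the rack is tipped over (angle between rack's own z axis and vertical above 0.8 rad).
It fails at once if the rack is jammed against the gate, or the gate let down on it (more than 3 N) (contact force between rack and gate above 3 N).
It fails at once if another thing on the ledge is moved more than 20 mm (distance of any of tin, jar, case, gauge, dock, wipe_bottle from where it was at the start of the episode above 0.02 m).
It also fails if it takes over 45 s, if anything falls off the work surface, if the arm or the gripper's body presses on something with over 40 N, if the wrist force passes 120 N, or if a joint passes its speed limit or range.

## Robot

A 7-joint arm with a two-finger parallel gripper is mounted at the origin on the work surface. World frame = base frame: x ahead of the robot, y to its left, z up, the work surface at z = 0. Lengths are in mm, angles in rad, forces in N, time in s.
With the tool pointing down it reaches from about 425 to 800 mm from the base axis. Payload 8.3 kg.
Tool frame: the origin (TCP) lies at the very end of the fingers, on their centre line; the grasp point (between the pads) lies 19 mm behind it; z points along the fingers, y is the direction in which the jaws open and shut (so a half turn about z gives the same grasp; the last joint's range is limited). The gripper opens to 85 mm and grips with 20 to 120 N. Pads are 22 mm wide; open, the fingers measure 114 mm over their backs; the gripper's body (76 mm by 85 mm) begins 54 mm behind the grasp point. The pads swing forward as they close: fully open they stand 13 mm farther back than shut.
Start: joints at [1.189, 0.383, 0.016, 1.37, -0.006, 1.388, -0.046], TCP at [195.929, -593.477, 231.279] pointing down, gripper open.
Joint ranges: [-2.95, 2.95], [-0.25, 2.06], [-1.52, 1.56], [0.18, 2.33], [-1.44, 4.58], [0.02, 2.06], [-3.01, 3.01]. Speed limits (rad/s): [2.39, 2.39, 3.01, 3.01, 3.14, 3.14, 3.14].

## Interface

Orientations are given as a rotation vector (axis times angle).
In Python, from station import telemetry, vision, close_job gives the robot as it stands.
- The arm moves only by the tool step_arm, never from a script. Its argument "targets" is a list of rows, each a list of 3 entries, a list of its own where there are three numbers: the shift along the tool's x, y, z in m, then the turn, a rotation vector about the tool's x, y, z in rad, then the closure, from -1 (fully open) to 1 (shut). A call has 1 to 10 rows; each row shifts and turns the pose as measured when the row begins, along the tool's axes as they then stand; what a row does not reach is not made up. A row lasts 1/12 s, in which the tool goes at most 41.7 mm and 7.16 degrees, less where a joint would pass 70% of its speed; a pose out of reach is approached as far as the arm can. A call with a gripper value outside its range is refused whole. The fingers move at their own pace and stop on an object; "grip_force" is the grip in N (left out, the last holds). Time passes only in rows, so rows that do not move let the fingers close. It gives the time, the measured TCP pose, the force and the opening at its end, in the units of the state.
- telemetry.observe(): the state, without advancing time (a new reading comes with each control period).
- vision.grab_frame(name): name is "scene" or "top" or "wrist"; returns the picture (400x640x3 uint8, red, green, blue); there is no depth.
- vision.camera_params(name): a dict with "fx", "fy", "cx", "cy" (pixels), "distortion" ([k1, k2, p1, p2, k3] as OpenCV has them; the pictures are not rectified), "rvec" (rotation vector, rad) and "tvec" (3), from world to camera coordinates, as OpenCV has them; the wrist camera has in their place "tool_from_camera" (4x4, takes a point from camera to tool coordinates, whose origin is the TCP and whose axes are the flange's). Camera axes: x right, y down, z forward; pixel columns grow to the right and rows downward; lengths in mm; the calibration is good to about 2 mm. A picture is of the moment at which its call begins: read the wrist's pose just before it. camera_params takes no time and is no camera call.
- close_job(): hands the job in, once; it reports no verdict.
The state is a dict: "clock": time; "qpos": joint angles; "qd": joint speeds; "tau": joint torques, N m; "ee_pos": TCP position; "tool_rot": TCP orientation; "wrist_force": force on the tool from outside, world axes, zero at the start; "wrist_torque": the same for the moment, N m; "width": finger opening in mm.
Only numpy, scipy, OpenCV 4.12 (cv2) and the standard library are available. Lean on these libraries where they do the work, as an engineer would, in place of code of your own. Each camera call takes 0.05 s, during which the arm holds its last target.

## Working session

There is one attempt and no reset: what is moved stays moved. The work goes in short steps, Python scripts to look and compute and a tool call to move; the robot and the scene stay as the last step left them, time stands still between calls to the robot, and variables do not carry over. Pictures are saved under pics/ and viewed, and the job is handed in when it is done.

Besides the shell and the picture viewer there is one more tool, called as name([rows], argument=value, ...), one row to a line, values as JSON. step_arm: Moves the arm, as the interface text tells. Its arguments: {"type":"object","properties":{"targets":{"type":"array","items":{"type":"array"}},"grip_force":{"type":"number"}},"required":["targets"]}

```bash
ls; mkdir -p pics; python3 - <<'E'
from station import telemetry, vision
import cv2
for n in ("scene","top","wrist"):
    im=vision.grab_frame(n); cv2.imwrite(f"pics/{n}0.png",im[:,:,::-1]); print(n,vision.camera_params(n))
print(telemetry.observe())
E
```

```text
pics
scene {'fx': 392.83466637549316, 'fy': 392.83466637549316, 'cx': 321.53908441717556, 'cy': 193.627823826634, 'distortion': array([0.01422354, 0.        , 0.        , 0.        , 0.        ]), 'rvec': array([ 1.92267627,  1.42171054, -0.60313053]), 'tvec': array([-123.06388222, -365.91168814, 1471.77313399])}
top {'fx': 397.86518457045105, 'fy': 397.86518457045105, 'cx': 321.09639659343117, 'cy': 200.0165059560475, 'distortion': array([-0.09710895,  0.        ,  0.        ,  0.        ,  0.        ]), 'rvec': array([ 2.12114035, -2.11934291,  0.20843108]), 'tvec': array([-72.33706116, 641.09775347, 831.08230933])}
wrist {'fx': 332.5939615519501, 'fy': 332.5939615519501, 'cx': 317.3130567570251, 'cy': 200.5138786035071, 'distortion': array([0.01751714, 0.        , 0.        , 0.        , 0.        ]), 'tool_from_camera': array([[-1.12122095e-03, -9.45530542e-01, -3.25531469e-01,
         8.39202218e+01],
       [ 9.99999365e-01, -1.09788235e-03, -2.55394522e-04,
         4.96114167e-02],
       [-1.15911932e-04, -3.25531549e-01,  9.45531172e-01,
        -1.42531796e+02],
       [ 0.00000000e+00,  0.00000000e+00,  0.00000000e+00,
         1.00000000e+00]])}
{'clock': 0.15, 'qpos': array([ 1.18909434,  0.38406617,  0.01640083,  1.37091153, -0.00631726,
        1.38823254, -0.04649119]), 'qd': array([ 0.00143874, -0.00197648,  0.00046412, -0.00232129, -0.00214429,
       -0.00048543, -0.00209222]), 'tau': array([ 2.12196719e-03, -6.28150392e+01,  8.45592041e-01, -3.72163081e+01,
        1.66279217e-02,  1.09600360e-02,  2.44751470e-05]), 'ee_pos': array([ 195.79697298, -593.11474738,  230.49616303]), 'tool_rot': array([-3.10022575e+00, -4.98480698e-01,  4.02587103e-04]), 'wrist_force': array([-0.14171205, -0.03241792,  0.55205901]), 'wrist_torque': array([ 0.03179323, -0.0342655 ,  0.04746094]), 'width': 85.45203239018662}
```

View pics/scene0.png

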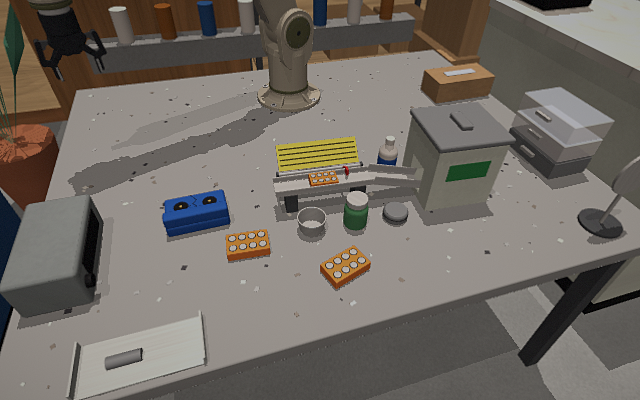

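View pics/top0.png

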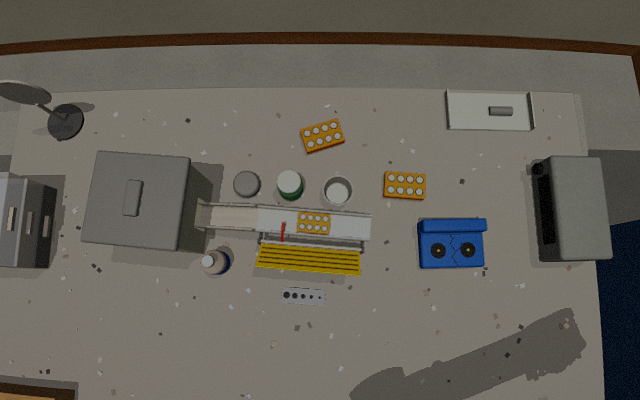

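View pics/wrist0.png

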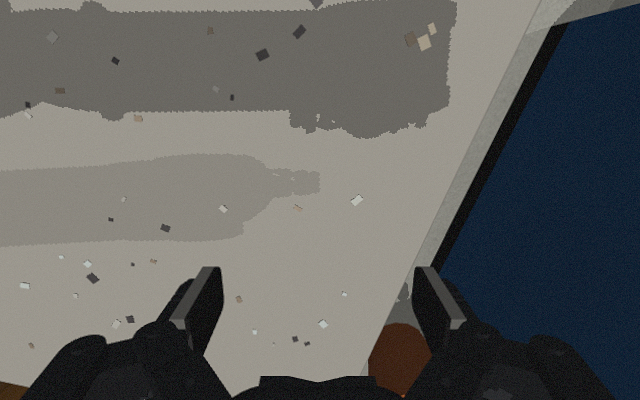

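The three rack look-alikes in the top view are at (313,222) in the lane, (322,135) and (405,185) on the ledge. The lane one looks smallest, so I'll check it in a close crop.

```bash
cat > h.py <<'E'
import numpy as np, cv2
from station import telemetry, vision
def cam(n):
    p=vision.camera_params(n); K=np.array([[p['fx'],0,p['cx']],[0,p['fy'],p['cy']],[0,0,1]]); return K,p['distortion'],p
def ray(n,uv):
    K,d,p=cam(n); x=cv2.undistortPoints(np.array(uv,float).reshape(-1,1,2),K,d).reshape(-1,2)
    r=np.c_[x,np.ones(len(x))]
    if n=='wrist':
        s=telemetry.observe(); T=p['tool_from_camera']; R=cv2.Rodrigues(s['tool_rot'])[0]
        o=R@T[:3,3]+s['ee_pos']; return o,(r@T[:3,:3].T)@R.T
    R=cv2.Rodrigues(p['rvec'])[0]; return -R.T@p['tvec'], r@R
def onplane(n,uv,z):
    o,d=ray(n,uv); return o+d*((z-o[2])/d[:,2])[:,None]
def proj(n,P):
    K,d,p=cam(n); return cv2.projectPoints(np.array(P,float).reshape(-1,1,3),p['rvec'],p['tvec'],K,d)[0].reshape(-1,2)
E
python3 - <<'E'
from h import *
t=cv2.imread('pics/top0.png'); s=cv2.imread('pics/scene0.png')
cv2.imwrite('pics/topc.png',cv2.resize(t[170:310,190:390],None,fx=4,fy=4,interpolation=cv2.INTER_CUBIC))
cv2.imwrite('pics/scec.png',cv2.resize(s[125:225,260:430],None,fx=4.7,fy=4.7,interpolation=cv2.INTER_CUBIC))
for n,im in(('top',t),('scene',s)):
    hsv=cv2.cvtColor(im,cv2.COLOR_BGR2HSV); m=cv2.inRange(hsv,(5,150,100),(20,255,255))
    for c in cv2.findContours(m,0,2)[0]:
        if cv2.contourArea(c)>60: 
            r=cv2.minAreaRect(c); print(n,r, onplane(n,[r[0]],88)[0].round(1))
E
```

```text
top ((404.5069274902344, 184.91725158691406), (41.024471282958984, 24.99669075012207), 4.763641834259033) [ 670.3 -255.9   88. ]
top ((321.5994873046875, 134.73175048828125), (24.040321350097656, 40.150848388671875), 72.47443389892578) [786.5 -72.8  88. ]
scene ((344.96405029296875, 265.9413757324219), (29.290983200073242, 46.81056594848633), 58.49573516845703) [861.3 -96.3  88. ]
scene ((246.89187622070312, 244.35137939453125), (25.646244049072266, 43.072532653808594), 80.53767395019531) [ 749.8 -274.1   88. ]
scene ((323.0567626953125, 177.92576599121094), (12.687715530395508, 28.811687469482422), 82.40535736083984) [588.6 -55.2  88. ]
scene ((23.9310359954834, 140.3275909423828), (33.61085510253906, 57.565555572509766), 68.19859313964844) [ 211.5 -789.4   88. ]
```

View pics/topc.png

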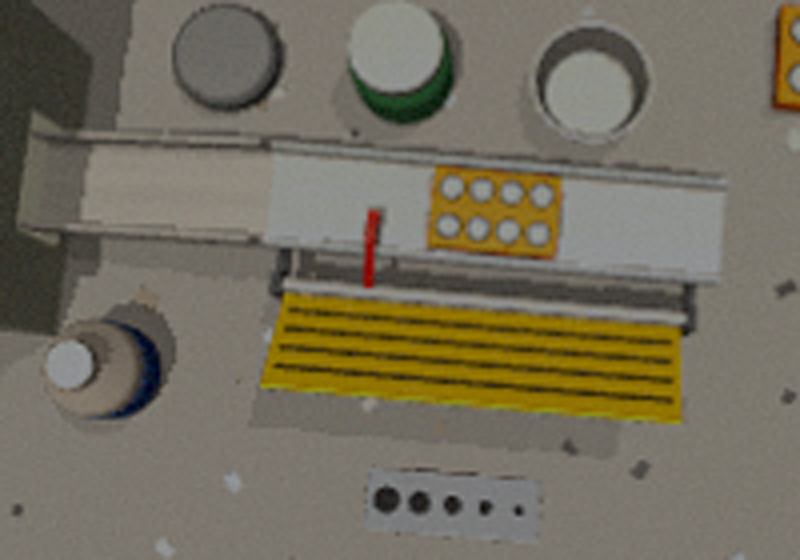

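View pics/scec.png

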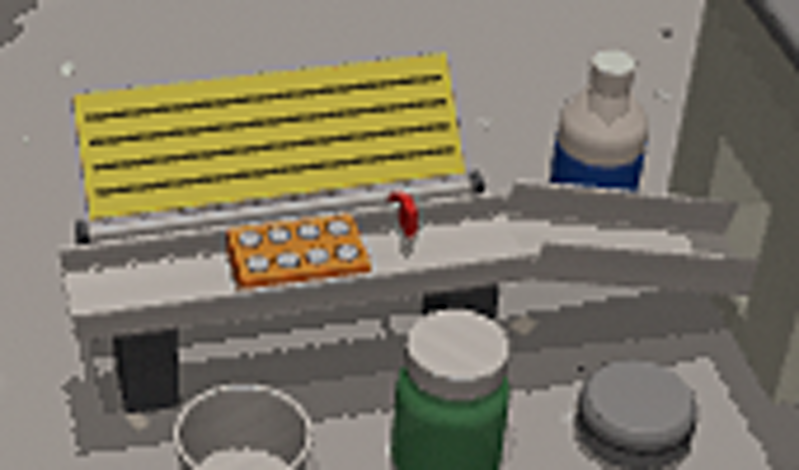

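```bash
cat >> h.py <<'E'
def Rz(a): return np.array([[np.cos(a),-np.sin(a),0],[np.sin(a),np.cos(a),0],[0,0,1]])
E
python3 - <<'E'
from h import *
from scipy.optimize import least_squares
c,s=np.cos(.75),np.sin(.75)
def ped(x,r,t=1.5): return [x,48+r*c-t*s,74+r*s+t*c]
P=[ped(45,78),ped(-170,78),ped(-170,8),ped(45,8)]
tp=np.array([(262,387),(683,421),(681,325),(286,292)])/4+[190,170]
sp=np.array([(446,55),(74,97),(90,218),(466,178)])/4.7+[260,125]
# wall ends top view: far outer y=-28, near
P2=[[-190,-28,84],[-190,28,84]]; t2=np.array([(727,178),(720,283)])/4+[190,170]
def res(v,full=False):
    W=lambda Q:np.array(Q)@Rz(v[2]).T+[v[0],v[1],v[3]]
    e=np.r_[proj('top',W(P))-tp,proj('scene',W(P))-sp,proj('top',W(P2))-t2]
    return e if full else e.ravel()
r=least_squares(res,[600,-10,1.5,0],loss='soft_l1'); print(r.x); print(res(r.x,True).round(2))
v=r.x
corn=np.array([(437,166),(563,178),(557,258),(428,248)])/4+[190,170]
w=onplane('top',corn,v[3]+88); print(((w-[v[0],v[1],v[3]])@Rz(v[2])).round(1))
E
```

```text
[591.98059834   9.55557888   1.48772645  -1.26886056]
[[-0.97 -0.68]
 [-0.23 -0.07]
 [-0.33  0.11]
 [-0.77 -0.06]
 [-0.56 -0.01]
 [-1.06  0.06]
 [-0.66  0.87]
 [-0.82 -0.62]
 [-0.1   0.43]
 [ 0.08 -0.25]]
[[ -32.2  -21.7   88. ]
 [-100.9  -20.9   88. ]
 [-101.1   22.8   88. ]
 [ -31.5   23.2   88. ]]
```

```bash
cat >> h.py <<'E'
from scipy.spatial.transform import Rotation as Ro
CH=np.array([592,9.2,1.488,-1.3])  # x,y,yaw,z of chute
def c2w(p): return np.array(p,float)@Rz(CH[2]).T+[CH[0],CH[1],CH[3]]
def w2c(p): return (np.array(p,float)-[CH[0],CH[1],CH[3]])@Rz(CH[2])
def Rt(): 
    x=np.array([np.cos(CH[2]),np.sin(CH[2]),0]); z=np.array([0,0,-1.]); return Ro.from_matrix(np.c_[x,np.cross(z,x),z])
def plan(pc):
    s=telemetry.observe(); R=Ro.from_rotvec(s['tool_rot']); d=c2w(pc)-s['ee_pos']
    print('t',round(float(s['clock']),2),'tcp in chute',w2c(s['ee_pos']).round(1),'F',s['wrist_force'].round(2),'w',round(float(s['width']),1))
    print('world target',c2w(pc).round(1),'tool shift mm',R.inv().apply(d).round(1),'final-axes shift',Rt().inv().apply(d).round(1),'turn',(R.inv()*Rt()).as_rotvec().round(4))
E
python3 - <<'E'
from h import *
plan([-127,44.5,250])
E
```

```text
t 0.15 tcp in chute [-633.   345.   231.8] F [-0.14 -0.03  0.55] w 85.5
world target [ 537.1 -113.7  248.7] tool shift mm [ 474.4 -348.3  -17.7] final-axes shift [506.  300.5 -18.2] turn [-1.4000e-03 -9.0000e-04 -1.1692e+00]
```

step_arm([
  [[0.0316, -0.0232, -0.003], [0, 0, 0], -1],
  [[0.0316, -0.0232, -0.003], [0, 0, 0], -1],
  [[0.0316, -0.0232, -0.003], [0, 0, 0], -1],
  [[0.0316, -0.0232, -0.003], [0, 0, 0], -1],
  [[0.0316, -0.0232, -0.003], [0, 0, 0], -1],
  [[0.0316, -0.0232, -0.001], [0, 0, 0], -1],
  [[0.0316, -0.0232, -0.001], [0, 0, 0], -1],
  [[0.0316, -0.0232, -0.001], [0, 0, 0], -1],
  [[0.0316, -0.0232, 0], [0, 0, 0], -1],
  [[0.0316, -0.0232, 0], [0, 0, 0], -1],
])

```text
clock: 0.98
ee_pos: [423.3, -268.8, 243.7]
tool_rot: [-3.102, -0.466, 0.014]
wrist_force: [1.9, -1.0, 0.3]
width: 85.6
```

step_arm([
  [[0, 0, 0], [0, 0, -0.117], -1],
  [[0, 0, 0], [0, 0, -0.117], -1],
  [[0, 0, 0], [0, 0, -0.117], -1],
  [[0, 0, 0], [0, 0, -0.117], -1],
  [[0, 0, 0], [0, 0, -0.117], -1],
  [[0, 0, 0], [0, 0, -0.117], -1],
  [[0, 0, 0], [0, 0, -0.117], -1],
  [[0, 0, 0], [0, 0, -0.117], -1],
  [[0, 0, 0], [0, 0, -0.117], -1],
  [[0, 0, 0], [0, 0, -0.117], -1],
])

```text
clock: 1.82
ee_pos: [429.9, -253.6, 241.8]
tool_rot: [-2.252, -2.171, 0.003]
wrist_force: [-0.4, -0.0, -0.3]
width: 85.1
```

```bash
python3 - <<'E'
from h import *
plan([-127,44.5,240]); print(telemetry.observe()['qpos'].round(2))
E
```

```text
t 1.82 tcp in chute [-275.3  139.8  243.1] F [-0.43 -0.04 -0.3 ] w 85.1
world target [ 537.1 -113.7  238.7] tool shift mm [143.7 102.1   3.1] final-axes shift [148.3  95.3   3.1] turn [-0.0112 -0.0079  0.0465]
[ 0.78  0.14 -0.35  1.67  0.04  1.36  0.4 ]
```

step_arm([
  [[0.029, 0.0185, 0.0005], [-0.002, -0.0015, 0.009], -1],
  [[0.029, 0.0185, 0.0005], [-0.002, -0.0015, 0.009], -1],
  [[0.029, 0.0185, 0.0005], [-0.002, -0.0015, 0.009], -1],
  [[0.029, 0.0185, 0.0005], [-0.002, -0.0015, 0.009], -1],
  [[0.029, 0.0185, 0.0005], [-0.002, -0.0015, 0.009], -1],
  [[0, 0, 0], [0, 0, 0], -1],
  [[0, 0, 0], [0, 0, 0], -1],
])

```text
clock: 2.4
ee_pos: [530.2, -109.7, 236.9]
tool_rot: [-2.301, -2.134, 0.004]
wrist_force: [-0.4, -1.2, 0.4]
width: 85.0
```

```bash
python3 - <<'E'
from h import *
plan([-127,44.5,240])
cv2.imwrite('pics/w1.png',vision.grab_frame('wrist')[:,:,::-1])
E
```

```text
t 2.4 tcp in chute [-123.6   51.7  238.2] F [-0.35 -1.24  0.42] w 85.0
world target [ 537.1 -113.7  238.7] tool shift mm [-3.4  7.2 -1.8] final-axes shift [-3.4  7.2 -1.8] turn [-0.0043 -0.0008  0.0073]
```

View pics/w1.png

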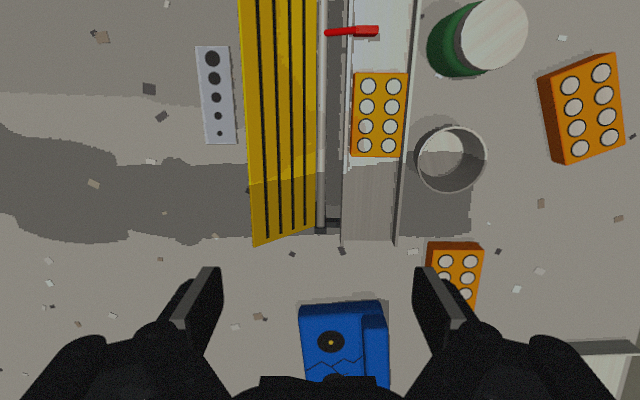

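```bash
python3 - <<'E'
from h import *
for z,pts in ((88,[(350,156),(406,157),(354,72),(408,73)]),(70,[(343,242),(394,245)]),(84,[(340,242),(399,245)])):
    print(z,w2c(onplane('wrist',pts,CH[3]+z)).round(1).tolist())
p=cam('wrist'); T=p[2]['tool_from_camera']; K,d,_=p
uv=[(208,267),(220,267),(414,267),(431,267),(223,298),(413,298)]
x=cv2.undistortPoints(np.array(uv,float).reshape(-1,1,2),K,d).reshape(-1,2)
for u,a in zip(uv,x):
    r=T[:3,:3]@[a[0],a[1],1]; yy=42.5*np.sign(r[1]); k=(yy-T[1,3])/r[1]; print(u,(T[:3,3]+k*r).round(1))
E
```

```text
88 [[-97.4, 23.7, 88.0], [-98.0, -26.1, 88.0], [-27.9, 23.2, 88.0], [-28.4, -21.1, 88.0]]
70 [[-190.7, 25.6, 70.0], [-193.6, -27.1, 70.0]]
84 [[-183.9, 29.8, 84.0], [-186.6, -28.5, 84.0]]
(208, 267) [ 17.7 -42.5 -28.9]
(220, 267) [  9.5 -42.5 -15. ]
(414, 267) [  8.2  42.5 -13. ]
(431, 267) [ 19.5  42.5 -32.3]
(223, 298) [ -6.  -42.5 -15.4]
(413, 298) [ -5.7  42.5 -16. ]
```

step_arm([
  [[-0.0034, 0.0077, 0.01], [-0.004, -0.001, 0.007], -1],
  [[0, 0, 0.025], [0, 0, 0], -1],
  [[0, 0, 0.025], [0, 0, 0], -1],
  [[0, 0, 0.02], [0, 0, 0], -1],
  [[0, 0, 0.01], [0, 0, 0], -1],
  [[0, 0, 0], [0, 0, 0], -1],
])

```text
clock: 2.95
ee_pos: [537.4, -121.5, 141.4]
tool_rot: [2.319, 2.113, -0.001]
wrist_force: [-0.9, 0.5, -0.2]
width: 85.6
```

```bash
python3 - <<'E'
from h import *
plan([-127,44,100])
cv2.imwrite('pics/s2.png',cv2.resize(vision.grab_frame('scene')[90:220,220:420,::-1],None,fx=4,fy=4,interpolation=cv2.INTER_CUBIC))
E
```

```text
t 2.95 tcp in chute [-134.8   43.6  142.7] F [-0.89  0.52 -0.19] w 85.6
world target [ 537.6 -113.7   98.7] tool shift mm [ 7.9 -0.6 42.7] final-axes shift [ 7.8 -0.4 42.7] turn [ 0.0028  0.0032 -0.01  ]
```

View pics/s2.png

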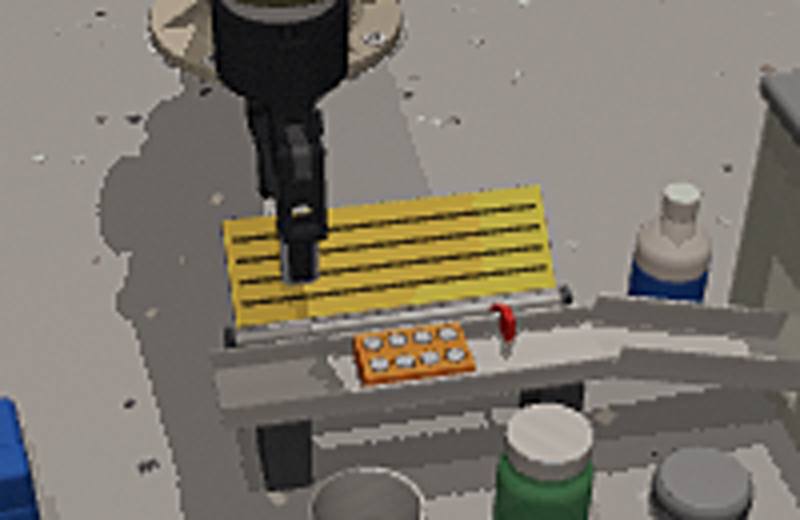

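step_arm([
  [[0.004, 0, 0.01], [0.003, 0.003, -0.01], -1],
  [[0, 0, 0.01], [0, 0, 0], -1],
  [[0, 0, 0.01], [0, 0, 0], -1],
  [[0, 0, 0.008], [0, 0, 0], -1],
  [[0, 0, 0.008], [0, 0, 0], -1],
  [[0, 0, 0.008], [0, 0, 0], -1],
])

```text
clock: 3.5
ee_pos: [542.1, -119.6, 89.1]
tool_rot: [2.307, 2.12, 0.008]
wrist_force: [0.5, 0.8, 4.1]
width: 85.4
```

```bash
python3 - <<'E'
from h import *
plan([-127,44,62])
E
```

```text
t 3.5 tcp in chute [-132.5   39.1   90.4] F [0.47 0.78 4.08] w 85.4
world target [ 537.6 -113.7   60.7] tool shift mm [ 5.5 -5.2 28.3] final-axes shift [ 5.5 -4.9 28.4] turn [ 0.0099  0.0021 -0.0017]
```

step_arm([
  [[0.001, -0.002, 0.008], [0.005, 0.001, 0], -1],
  [[0, -0.002, 0.008], [0.004, 0.001, 0], -1],
  [[0, -0.002, 0.007], [0, 0, 0], -1],
  [[0, 0, 0.003], [0, 0, 0], -1],
  [[0, 0, 0], [0, 0, 0], -1],
])

```text
clock: 3.92
ee_pos: [536.6, -118.0, 60.1]
tool_rot: [2.312, 2.125, 0.001]
wrist_force: [0.5, -0.3, 5.0]
width: 85.7
```

```bash
python3 - <<'E'
from h import *
plan([-127,44,62])
cv2.imwrite('pics/s3.png',cv2.resize(vision.grab_frame('scene')[90:220,220:420,::-1],None,fx=4,fy=4,interpolation=cv2.INTER_CUBIC))
cv2.imwrite('pics/w3.png',vision.grab_frame('wrist')[:,:,::-1])
E
```

```text
t 3.92 tcp in chute [-131.3   44.6   61.4] F [ 0.5  -0.26  5.04] w 85.7
world target [ 537.6 -113.7   60.7] tool shift mm [ 4.3  0.6 -0.6] final-axes shift [ 4.3  0.6 -0.6] turn [ 0.0016  0.0003 -0.0012]
```

View pics/s3.png

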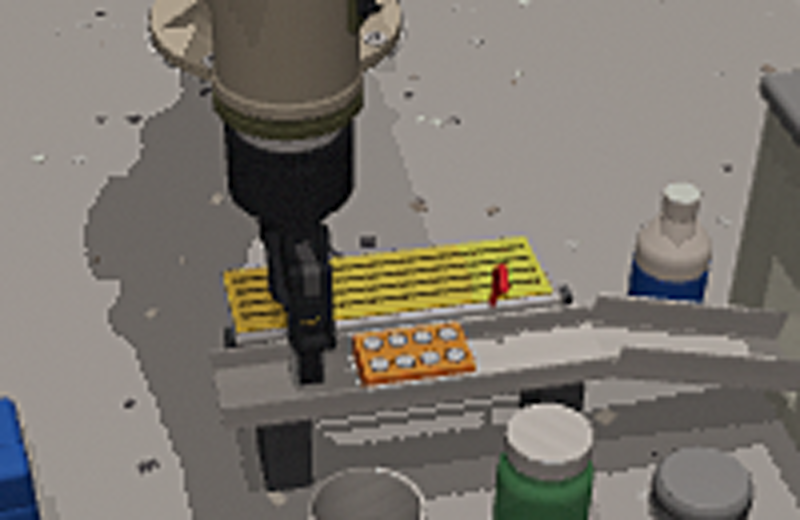

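View pics/w3.png

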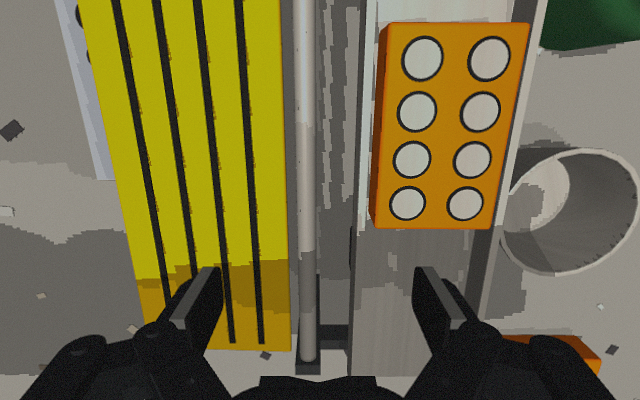

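step_arm([
  [[0.007, 0, 0], [0, 0, 0], -1],
  [[0.008, 0, 0], [0, 0, 0], -1],
  [[0.008, 0, 0], [0, 0, 0], -1],
  [[0.008, 0, 0], [0, 0, 0], -1],
  [[0.008, 0, 0], [0, 0, 0], -1],
])

```text
clock: 4.43
ee_pos: [540.3, -81.1, 62.1]
tool_rot: [2.314, 2.116, -0.003]
wrist_force: [-0.8, -3.6, 3.9]
width: 85.5
```

```bash
python3 - <<'E'
from h import *
plan([-5,44,62])
cv2.imwrite('pics/w4.png',vision.grab_frame('wrist')[:,:,::-1])
E
```

```text
t 4.43 tcp in chute [-94.3  44.1  63.4] F [-0.83 -3.6   3.92] w 85.5
world target [547.7   7.9  60.7] tool shift mm [89.3 -0.5  0.9] final-axes shift [89.3  0.1  1.4] turn [ 0.0032  0.0054 -0.0068]
```

View pics/w4.png

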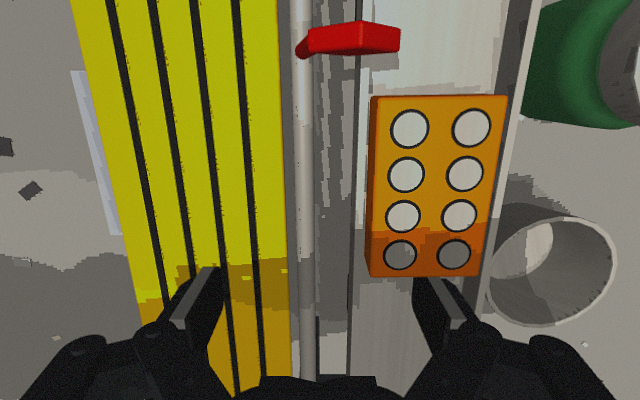

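```bash
python3 - <<'E'
from h import *
print(w2c(onplane('wrist',[(370,276),(478,276),(380,96),(508,95),(352,38)],CH[3]+88)).round(1).tolist())
print(w2c(onplane('wrist',[(330,38),(400,38)],CH[3]+115)).round(1).tolist())
E
```

```text
[[-80.9, 22.9, 88.0], [-81.2, -20.9, 88.0], [-11.1, 22.8, 88.0], [-11.2, -20.1, 88.0], [6.6, 32.8, 88.0]]
[[3.5, 40.8, 115.0], [3.3, 23.6, 115.0]]
```

step_arm([
  [[0.008, 0, 0.001], [0.001, 0.002, -0.003], -1],
  [[0.008, 0, 0], [0, 0.001, 0], -1],
  [[0.008, 0, 0], [0, 0, 0], -1],
  [[0.008, 0, 0], [0, 0, 0], -1],
  [[0.008, 0, 0], [0, 0, 0], -1],
])

```text
clock: 4.9
ee_pos: [544.2, -37.9, 61.5]
tool_rot: [2.311, 2.121, -0.001]
wrist_force: [-1.1, -3.6, 5.8]
width: 85.2
```

```bash
python3 - <<'E'
from h import *
plan([-1,44,62])
cv2.imwrite('pics/w5.png',vision.grab_frame('wrist')[:,:,::-1])
cv2.imwrite('pics/s5.png',cv2.resize(vision.grab_frame('scene')[90:220,220:420,::-1],None,fx=4,fy=4,interpolation=cv2.INTER_CUBIC))
E
```

```text
t 4.9 tcp in chute [-50.9  43.8  62.8] F [-1.05 -3.61  5.82] w 85.2
world target [548.1  11.8  60.7] tool shift mm [49.9 -0.3  0.6] final-axes shift [49.9 -0.2  0.8] turn [ 0.0029  0.0039 -0.0025]
```

View pics/w5.png

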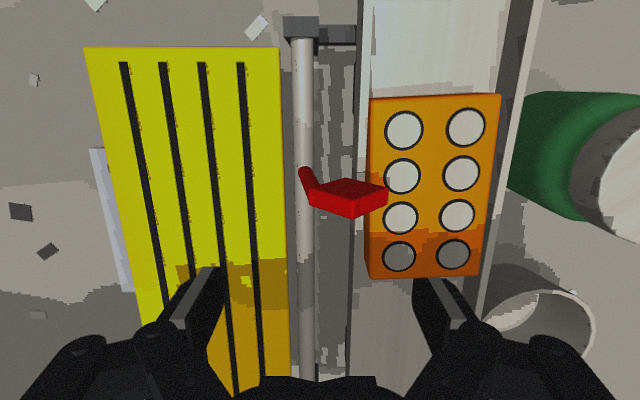

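View pics/s5.png

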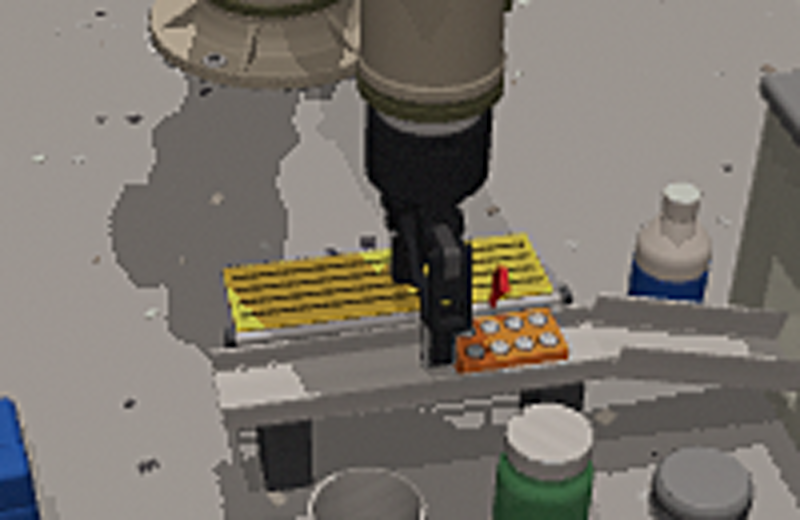

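step_arm([
  [[0.008, 0, 0.0005], [0.001, 0.002, -0.001], -1],
  [[0.008, 0, 0.0005], [0, 0.001, 0], -1],
  [[0.008, 0, 0], [0, 0, 0], -1],
  [[0.008, 0, 0], [0, 0, 0], -1],
  [[0.006, 0, 0], [0, 0, 0], -1],
])

```text
clock: 5.42
ee_pos: [547.9, -0.8, 60.9]
tool_rot: [2.312, 2.121, -0.0]
wrist_force: [-0.3, -3.5, 5.2]
width: 85.1
```

```bash
python3 - <<'E'
from h import *
plan([-1,44,62])
cv2.imwrite('pics/w6.png',vision.grab_frame('wrist')[:,:,::-1])
E
```

```text
t 5.42 tcp in chute [-13.6  43.2  62.2] F [-0.3  -3.46  5.22] w 85.1
world target [548.1  11.8  60.7] tool shift mm [12.6 -0.9  0.2] final-axes shift [12.6 -0.8  0.2] turn [ 0.0024  0.0026 -0.0033]
```

View pics/w6.png

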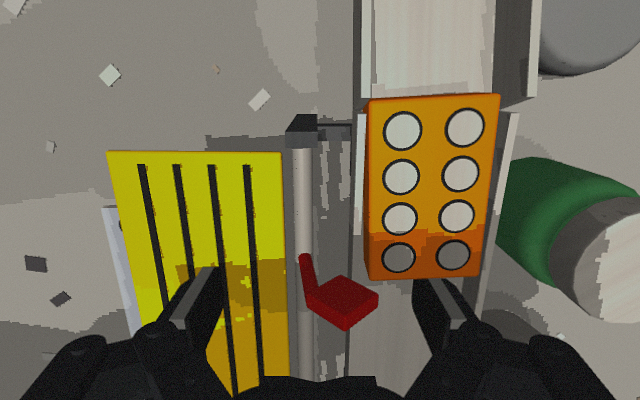

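step_arm([
  [[0.006, 0, 0], [0.001, 0.001, -0.001], -1],
  [[0.005, 0, 0], [0, 0, 0], -1],
  [[0.004, 0, 0], [0, 0, 0], -1],
  [[0.002, 0, 0], [0, 0, 0], -1],
  [[0, 0, 0], [0, 0, 0], -1],
])

```text
clock: 5.88
ee_pos: [549.3, 14.9, 61.0]
tool_rot: [2.314, 2.12, -0.004]
wrist_force: [-0.0, -2.0, 5.5]
width: 85.4
```

```bash
python3 - <<'E'
from h import *
plan([-1,44,62])
cv2.imwrite('pics/w7.png',vision.grab_frame('wrist')[:,:,::-1])
t=vision.grab_frame('top')[:,:,::-1]; cv2.imwrite('pics/t7.png',cv2.resize(t[170:310,190:390],None,fx=4,fy=4,interpolation=cv2.INTER_CUBIC))
E
```

```text
t 5.88 tcp in chute [ 2.1 43.  62.3] F [-0.04 -2.03  5.54] w 85.4
world target [548.1  11.8  60.7] tool shift mm [-3.1 -1.   0.3] final-axes shift [-3.1 -1.   0.3] turn [ 0.0008  0.0042 -0.0044]
```

View pics/w7.png

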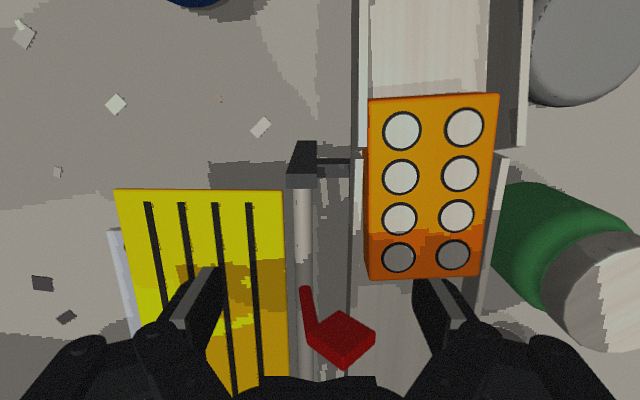

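View pics/t7.png

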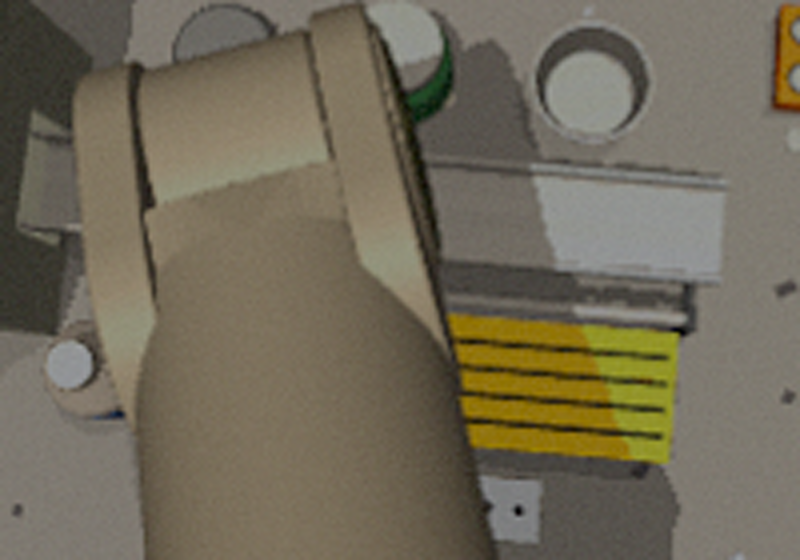

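step_arm([
  [[-0.005, 0, 0], [0, 0, 0], -1],
  [[-0.008, 0, 0], [0, 0, 0], -1],
  [[-0.01, 0, 0], [0, 0, 0], -1],
  [[-0.01, 0, 0], [0, 0, 0], -1],
  [[-0.008, 0, 0], [0, 0, 0], -1],
  [[0, 0, 0], [0, 0, 0], -1],
])

```text
clock: 6.48
ee_pos: [545.9, -23.3, 61.3]
tool_rot: [-2.31, -2.127, -0.007]
wrist_force: [0.8, 1.4, 4.2]
width: 85.8
```

```bash
python3 - <<'E'
from h import *
plan([-35,44,62])
cv2.imwrite('pics/w8.png',vision.grab_frame('wrist')[:,:,::-1])
E
```

```text
t 6.48 tcp in chute [-36.2  43.2  62.6] F [0.82 1.38 4.16] w 85.8
world target [545.3 -22.   60.7] tool shift mm [ 1.2 -0.8  0.6] final-axes shift [ 1.2 -0.8  0.6] turn [ 0.0015 -0.0043  0.0003]
```

View pics/w8.png

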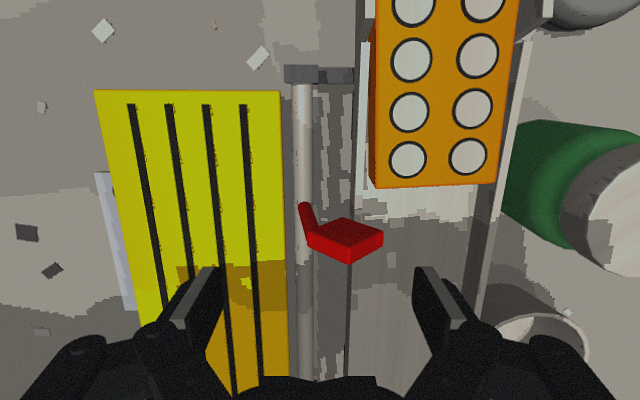

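step_arm([
  [[0, 0, -0.008], [0, 0, 0], -1],
  [[0, 0, -0.008], [0, 0, 0], -1],
  [[0, 0, -0.008], [0, 0, 0], -1],
  [[0, 0, -0.01], [0, 0, 0], -1],
  [[0, 0, -0.01], [0, 0, 0], -1],
  [[0, 0, -0.02], [0, 0, 0], -1],
  [[0, 0, -0.03], [0, 0, 0], -1],
  [[0, 0, -0.03], [0, 0, 0], -1],
  [[0, 0, -0.02], [0, 0, 0], -1],
  [[0, 0, 0], [0, 0, 0], -1],
])

```text
clock: 7.37
ee_pos: [541.9, -25.2, 215.1]
tool_rot: [-2.307, -2.125, 0.005]
wrist_force: [0.0, -0.4, -0.2]
width: 85.6
```

```bash
python3 - <<'E'
from h import *
plan([-35,44,62])
cv2.imwrite('pics/w9.png',vision.grab_frame('wrist')[:,:,::-1])
cv2.imwrite('pics/s9.png',cv2.resize(vision.grab_frame('scene')[90:240,220:420,::-1],None,fx=4,fy=4,interpolation=cv2.INTER_CUBIC))
E
```

```text
t 7.37 tcp in chute [-38.5  47.1 216.4] F [ 0.04 -0.45 -0.23] w 85.6
world target [545.3 -22.   60.7] tool shift mm [  3.3   4.1 154.4] final-axes shift [  3.5   3.1 154.4] turn [-0.006  -0.001   0.0007]
```

View pics/w9.png

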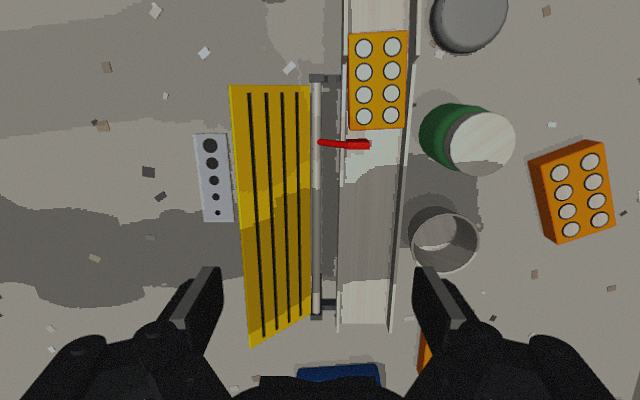

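View pics/s9.png

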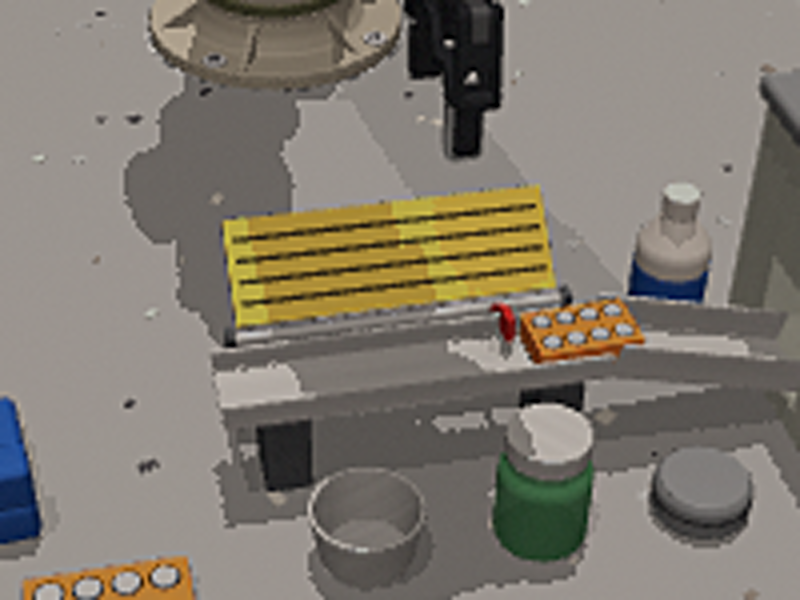

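```bash
python3 - <<'E'
from h import *
print(w2c(onplane('wrist',[(350,129),(405,128),(348,33),(408,31)],CH[3]+88)).round(1).tolist())
print(w2c(onplane('wrist',[(355,140),(355,149)],CH[3]+96)).round(1).tolist())
print(w2c(onplane('wrist',[(350,129)],CH[3]+88)).round(1), w2c(onplane('wrist',[(337,330),(389,333)],CH[3]+70)).round(1))
E
```

```text
[[13.1, 23.7, 88.0], [13.8, -19.5, 88.0], [81.1, 27.4, 88.0], [82.2, -15.6, 88.0]]
[[5.7, 20.3, 96.0], [-1.3, 20.1, 96.0]]
[[13.1 23.7 88. ]] [[-195.8   29.3   70. ]
 [-199.1  -25.    70. ]]
```

```bash
python3 -c "
from station import close_job; print(close_job())"
```

```text
the job is handed in; nothing more can be done
None
```

I pushed the small orange rack in the lane past the red gate and handed the job in; no verdict comes back, so the result rests on my own checks. One finger held the pedal down at about level while the other pushed. I then drew back along the pedal before letting the gate shut.

- **Rack:** the last wrist view puts its centre about 46–48 mm past the gate, against the 37 mm needed. It is upright, and its rear end is about 8 mm clear of the flap. I did not check its rest from one picture to the next.
- **Gate and hand:** the pedal and flap look fully shut. The hand is well above everything, with the wrist force close to zero.
- **Other things:** none of them looks moved in the pictures; I judged this by eye.
- **Disagreement:** the wrist and top cameras differed by about 2–3 mm along the chute, and up to 9 mm at the chute's far end in the last view. That far-end reading is at the edge of the picture and was not used. The gap between rack and flap was measured within one picture.

The run took about 7.5 s of the 45 s allowed.

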